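# Set the fume extractor's air damper and start it

### The job

Push the lever of the fume extractor's round air damper along its scale until the tip of its red pointer is on the yellow dot (not the blue one), and let go of it there. Then press the green start button on top of the extractor right down with a fingertip and let it come back up, leaving the damper set on the yellow dot. Only push with the fingers: do not grip the lever or lift anything, and leave the jar, tape measure, wire spool and side cutters where they are.

Things in the scene. Friction and masses are not known exactly. Their poses are not given: they have to be found in the camera images.
- extractor: Grey box-shaped bench fume extractor, 260 x 260 x 100 mm high, fixed to the bench. Origin: centre of its underside, on the bench; z up; its dark front panel faces its own -x. On its top lies a white scale disc, 228 mm across and 3 mm thick (top 103 mm above the bench), with black ticks every 12 degrees. The turning damper ring stands in the middle of the disc.
- damper_axis (a point): Point on the vertical turning axis of the damper ring, at the top of the white disc (103 mm above the bench, over the extractor's centre). Axes as the extractor's.
- damper (a joint): Angle of the damper ring in rad: 0 with the lever towards the extractor's own -x, positive anticlockwise seen from above, stops at -1.9 and +1.9. It turns stiffly (about 1.6 N of push at the post) and stays where it is left. The ring is an aluminium disc, 116 mm across, reaching 16 mm above the white disc.
- lever_top (a point): Centre of the red top face of the lever's post: an upright black round post, 14 mm in diameter, standing 75 mm from the damper axis; top 155.5 mm above the bench. The post is free to push from about 117 mm above the bench upward; below that is the flat lever arm, 12 mm wide, which joins it to the ring and ends 86 mm from the axis.
- pointer_tip (a point): Outer tip of the thin red pointer (3 mm wide) at the lever's end, 98 mm from the damper axis in the same direction as the post, about 7 mm above the white disc.
- yellow_dot: Flat round yellow sticker, 16 mm in diameter, on the white disc: the mark to set. Origin at its centre. It lies 95 to 101 mm from the damper axis, on the extractor's left or right side, about 70 to 97 degrees round from the extractor's own -x direction; blue and yellow may change sides.
- blue_dot: The same sticker in blue, on the other side: not to be set.
- start_button_top (a point): Centre of the top of the green round push button, 28 mm in diameter, at the extractor's top corner (105 mm along its own x, -95 mm along its own y from the centre). It is pressed straight down.
- start_button (a joint): Travel of the green button, m: 0 up, 0.006 fully pressed (5 N, spring return); 0.004 or more counts as pressed.
- ferrule_jar: Loose clear jar with white cap, 34 mm in diameter, 50 mm high, standing on the extractor's top at the far corner opposite the button (about 103 mm along its x, +103 mm along its y). Origin at the centre of its underside. Leave alone.
- tape_measure: Loose blue tape measure with yellow discs, 65 x 32 x 60 mm high, on the bench left (+y) of the extractor. Origin at the centre of its underside. Leave alone.
- wire_spool: Loose spool of blue wire, 64 mm in diameter, 40 mm high, on the bench right (-y) of the extractor. Origin at the centre of its underside. Leave alone.
- side_cutters: Loose side cutters with light blue handles, about 145 mm long, 60 mm wide, 14 mm high, lying on the bench right of the extractor. Origin on the bench at the tool's middle line, near the pivot. Leave alone.

How it is judged:
On the way, in this order (a step that is already met when the one before it is completed fails the run):
1. the pointer's tip is on the yellow dot and the lever is let go at rest (horizontal distance between pointer_tip and yellow_dot below 0.007 m and velocity of joint damper between -0.05 and 0.05 rad/s and contact force between the fingers and damper below 0.2 N), for 0.2 s.
2. the green button is pressed down with the fingers while the damper stays set (value of joint start_button above 0.004 m and contact force between the fingers and extractor above 0.5 N and horizontal distance between pointer_tip and yellow_dot below 0.007 m), for 0.05 s.
At the end, for the whole second after the job is handed in: The pointer's tip is within 7 mm (horizontally) of the yellow dot's centre, the damper is at rest, the green button has come back up (under 2 mm), and the jar, tape measure, spool and cutters are within 20 mm of where they started (horizontal distance between pointer_tip and yellow_dot below 0.007 m and velocity of joint damper between -0.05 and 0.05 rad/s and value of joint start_button below 0.002 m and distance of each of ferrule_jar, tape_measure, wire_spool, side_cutters from where it was at the start of the episode below 0.02 m); the robot touches nothing.
It fails at once if the lever's post is gripped between the fingers (horizontal distance between the grasp point and lever_top below 0.01 m and height (world z) of the grasp point below 0.152 m and contact force between the fingers and extractor above 1 N).
It fails at once if the ferrule jar is moved by more than 20 mm, lifted or knocked over (distance of ferrule_jar from where it was at the start of the episode above 0.02 m or angle between ferrule_jar's own z axis and vertical above 0.5 rad).
It fails at once if the tape measure is moved by more than 20 mm, lifted or knocked over (distance of tape_measure from where it was at the start of the episode above 0.02 m or angle between tape_measure's own z axis and vertical above 0.5 rad).
It fails at once if the wire spool is moved by more than 20 mm, lifted or knocked over (distance of wire_spool from where it was at the start of the episode above 0.02 m or angle between wire_spool's own z axis and vertical above 0.5 rad).
It fails at once if the side cutters are moved by more than 20 mm, lifted or knocked over (distance of side_cutters from where it was at the start of the episode above 0.02 m or angle between side_cutters's own z axis and vertical above 0.5 rad).
It also fails if it takes over 48 s, if anything falls off the work surface, if the arm or the gripper's body presses on something with over 40 N, if the wrist force passes 120 N, or if a joint passes its speed limit or range.

### The arm

A 6-joint arm with a two-finger parallel gripper is mounted at the origin on the work surface. World frame = base frame: x ahead of the robot, y to its left, z up, the work surface at z = 0. Lengths are in m, angles in rad, forces in N, time in s.
With the tool pointing down it reaches from about 0.35 to 0.975 m from the base axis. Payload 4.9 kg.
Tool frame: the origin (TCP) lies midway between the tips of the shut fingers; the grasp point (between the pads) lies 19 mm behind it; z points along the fingers, y is the direction in which the jaws open and shut (so a half turn about z gives the same grasp; the last joint's range is limited). The gripper opens to 85 mm and grips with 20 to 120 N. Pads are 22 mm wide; open, the fingers measure 114 mm over their backs; the gripper's body (76 mm by 85 mm) begins 54 mm behind the grasp point. The pads swing forward as they close: fully open they stand 13 mm farther back than shut.
Start: joints at [1.167, 0.053, 1.613, -0, 1.476, -0.119], TCP at [0.176, 0.6, 0.231] pointing down, gripper open.
Joint ranges: [-3.01, 3.01], [-1.01, 2.22], [0.06, 2.58], [-1.02, 4.17], [0.09, 2.62], [-3.14, 3.14]. Speed limits (rad/s): [2.57, 2.57, 3.14, 3.14, 3.14, 3.14].

### API

Orientations are given as a unit quaternion [w, x, y, z].
In Python, from plant import manip gives the robot as it stands. The module is installed in compiled form; this text tells all that it offers.
- The arm moves only by the tool move_arm, never from a script. Its argument "rows" is a list of rows, each an object of numbers: "tx", "ty", "tz": the shift along the tool's x, y, z in m; "ax", "ay", "az": the turn, a rotation vector about the tool's x, y, z in degrees; "jaw": the closure in counts, from 0 (fully open) to 255 (shut). In form: [{"tx": .., "ty": .., "tz": .., "ax": .., "ay": .., "az": .., "jaw": ..}, ...]. A call has 1 to 12 rows; each row shifts and turns the pose as measured when the row begins, along the tool's axes as they then stand; what a row does not reach is not made up. A row lasts 1/10 s, in which the tool goes at most 50 mm and 8.59 degrees, less where a joint would pass 70% of its speed; a pose out of reach is approached as far as the arm can. A call with a gripper value outside its range is refused whole. The fingers move at their own pace and stop on an object; the grip force is fixed at half the most. Time passes only in rows, so rows that do not move let the fingers close. It gives the time, the measured TCP pose, the force and the opening at its end, in the units of the state.
- manip.state(): the state, without advancing time (a new reading comes with each control period).
- manip.grab_frame(name): name is "scene" or "top" or "wrist"; returns a dict with "color" (480x640x3 uint8, red, green, blue), "intrinsics" (3x3 intrinsics, pixels), "dist_coeffs" ([k1, k2, p1, p2, k3] as OpenCV has them; the pictures are not rectified), "R" (3x3) and "t" (3): a world point X has camera coordinates R X + t. Camera axes: x right, y down, z forward; pixel columns grow to the right and rows downward; lengths in m; the calibration is good to about 2 mm. A picture is of the moment at which its call begins. There is no depth.
- manip.job_done(): hands the job in, once; it reports no verdict.
The state is a dict: "time": time; "joint_pos": joint angles; "joint_vel": joint speeds; "joint_efforts": joint torques, N m; "tool_pos": TCP position; "tool_rot": TCP orientation; "contact_force": force on the tool from outside, world axes, zero at the start; "ft_torque": the same for the moment, N m; "gripper_width": opening from 0.0 (shut) to 1.0 (fully open).
Only numpy, scipy, OpenCV 4.12 (cv2) and the standard library are available. Lean on these libraries where they do the work, as an engineer would, in place of code of your own. Each camera call takes 0.05 s, during which the arm holds its last target.

## Working session

There is one attempt and no reset: what is moved stays moved. The work goes in short steps, Python scripts to look and compute and a tool call to move; the robot and the scene stay as the last step left them, time stands still between calls to the robot, and variables do not carry over. Pictures are saved under pics/ and viewed, and the job is handed in when it is done.

Besides the shell and the picture viewer there is one more tool, called after ">>>" by a JSON object that holds its "method" and its "body", one argument or row to a line. move_arm: Moves the arm, as the interface text tells. Its arguments: {"type":"object","properties":{"rows":{"type":"array"}},"required":["rows"]}

```bash
mkdir -p pics; python3 - <<'E'
from plant import manip
import cv2,pickle
s=manip.state();print(s['time'],s['tool_pos'],s['tool_rot'],s['gripper_width'])
d={}
for n in ("top","scene"):
    f=manip.grab_frame(n);d[n]=f;cv2.imwrite(f"pics/{n}0.png",f["color"][:,:,::-1])
    print(n,f["intrinsics"],f["dist_coeffs"],f["R"],f["t"])
pickle.dump(d,open("f0.pkl","wb"))
E
```

```text
0.0 [0.17534944 0.59924591 0.23005896] [-2.68115259e-04  1.41914961e-01  9.89878319e-01 -9.92879979e-04] 0.9975391973857479
top [[528.9914857    0.         322.28317648]
 [  0.         528.9914857  240.68458698]
 [  0.           0.           1.        ]] [0.00812505 0.         0.         0.         0.        ] [[-0.13725059 -0.9905327  -0.00269097]
 [-0.9644212   0.13425123 -0.22774626]
 [ 0.22595138 -0.02866308 -0.9737168 ]] [0.07209471 0.56397031 0.85392152]
scene [[567.4541757    0.         322.25478833]
 [  0.         567.4541757  227.11890727]
 [  0.           0.           1.        ]] [-0.09348402  0.          0.          0.          0.        ] [[ 0.13447309  0.99080795 -0.01471723]
 [ 0.82745645 -0.12044961 -0.5484594 ]
 [-0.54519062  0.06157516 -0.83604766]] [-0.08502876 -0.39699426  1.38621525]
```

View pics/top0.png

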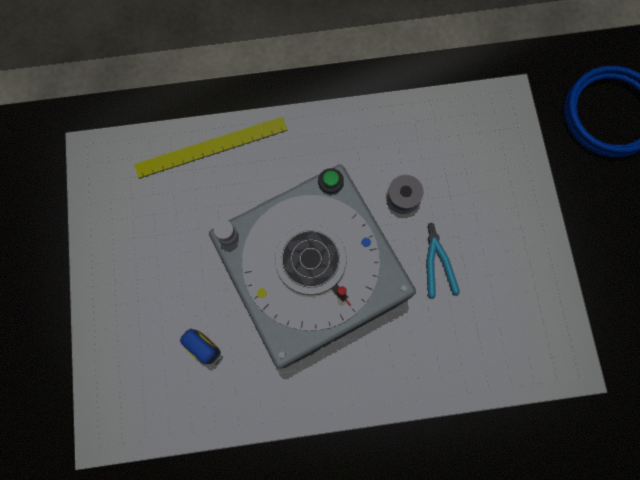

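View pics/scene0.png

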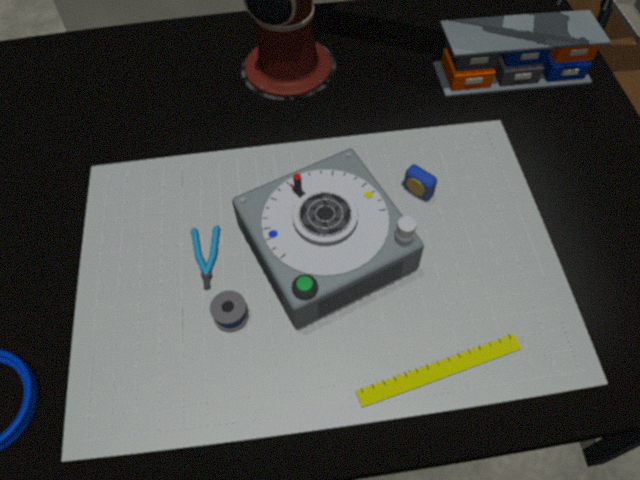

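The top view shows the yellow dot at about (262,294), the blue dot at (366,243), the red post top at (342,290), the green button at (331,179) and the jar at (225,230). Next I'll find these positions more precisely.

```bash
cat > h.py <<'E'
import numpy as np,cv2,pickle
def ray(f,uv,z):
    p=cv2.undistortPoints(np.array([[uv]],float),f["intrinsics"],f["dist_coeffs"])[0,0]
    R=np.array(f["R"]);t=np.array(f["t"]);c=-R.T@t;d=R.T@np.array([p[0],p[1],1])
    return c+d*(z-c[2])/d[2]
def proj(f,X):
    return cv2.projectPoints(np.array(X,float).reshape(-1,1,3),cv2.Rodrigues(np.array(f["R"]))[0],np.array(f["t"]),f["intrinsics"],f["dist_coeffs"])[0][:,0]
def blobs(f,col,box):
    h=cv2.cvtColor(f["color"],cv2.COLOR_RGB2HSV)
    lo,hi=dict(yellow=((22,110,80),(35,255,255)),blue=((105,110,70),(125,255,255)),green=((50,110,60),(80,255,255)),red=((0,120,70),(8,255,255)))[col]
    m=cv2.inRange(h,lo,hi)
    if col=="red": m|=cv2.inRange(h,(172,120,70),(180,255,255))
    n,l,s,c=cv2.connectedComponentsWithStats(m)
    x0,y0,x1,y1=box
    return [(s[i,4],c[i].round(2)) for i in range(1,n) if s[i,4]>6 and x0<c[i][0]<x1 and y0<c[i][1]<y1]
E
python3 - <<'E'
from h import *
d=pickle.load(open("f0.pkl","rb"))
for n,box in (("top",(205,160,415,370)),("scene",(230,145,425,325))):
    f=d[n]
    for c,z in (("yellow",.103),("blue",.103),("green",.118),("red",.1555)):
        for a,u in blobs(f,c,box): print(n,c,a,u,ray(f,u,z).round(4))
f=d["top"];x0,y0,x1,y1=200,155,420,375
cv2.imwrite("pics/c1.png",cv2.resize(f["color"][y0:y1,x0:x1,::-1],None,fx=2.7,fy=2.7,interpolation=cv2.INTER_CUBIC))
E
```

```text
top yellow 67 [261.12 292.81] [0.4872 0.1054 0.103 ]
top blue 63 [365.79 241.89] [ 0.5477 -0.0764  0.103 ]
top green 199 [330.55 177.75] [ 0.662  -0.0333  0.118 ]
top red 57 [341.3  290.32] [ 0.4664 -0.0216  0.1555]
top red 7 [347.71 302.14] [ 0.4472 -0.0286  0.1555]
scene yellow 99 [415.03 185.84] [0.484  0.1951 0.103 ]
scene yellow 36 [368.19 194.08] [0.4902 0.1058 0.103 ]
scene blue 362 [421.36 176.06] [0.4632 0.2121 0.103 ]
scene blue 40 [272.5 233.5] [ 0.5506 -0.0755  0.103 ]
scene green 217 [304.07 283.26] [ 0.6638 -0.0324  0.118 ]
scene red 34 [296.56 176.68] [ 0.4725 -0.0216  0.1555]
```

View pics/c1.png

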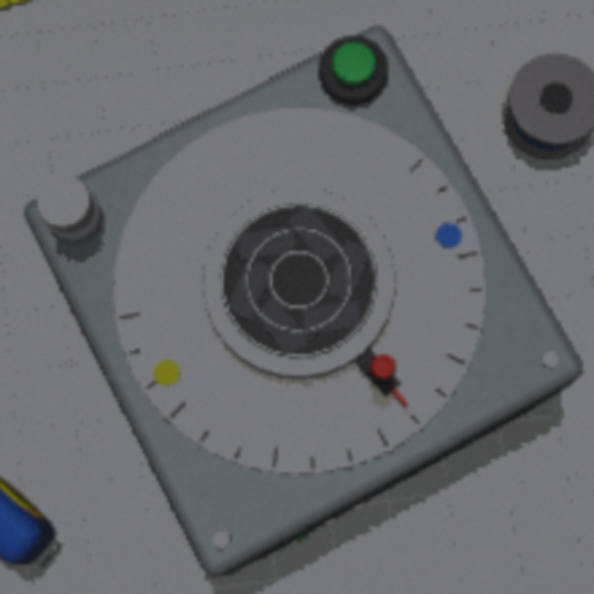

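```bash
python3 - <<'E'
from h import *
from scipy.optimize import least_squares
d=pickle.load(open("f0.pkl","rb"))
cen={}
for n,seed,box in (("top",(300,225),(200,155,420,375)),("scene",(290,240),(225,145,430,330))):
    f=d[n];c=ray(f,((box[0]+box[2])/2,(box[1]+box[3])/2),.103)
    c=np.array([.563,.019]) 
    g=cv2.GaussianBlur(f["color"],(3,3),0).astype(float)
    bright=g[:,:,0] # red channel: white vs blue-grey
    pts=[]
    for a in np.arange(0,2*np.pi,np.pi/90):
        rs=np.arange(.104,.125,.0005)
        P=np.c_[c[0]+rs*np.cos(a),c[1]+rs*np.sin(a),np.full(len(rs),.103)]
        uv=proj(f,P).astype(np.float32)
        v=cv2.remap(bright.astype(np.float32),uv[:,0].reshape(1,-1),uv[:,1].reshape(1,-1),cv2.INTER_LINEAR)[0]
        gr=v[:-4]-v[4:]
        i=gr.argmax()
        if gr[i]>8: pts.append(P[i+2,:2])
    pts=np.array(pts)
    r=least_squares(lambda p:np.hypot(pts[:,0]-p[0],pts[:,1]-p[1])-.114,c,loss="soft_l1",f_scale=.001)
    print(n,len(pts),r.x.round(4),np.median(abs(r.fun)));cen[n]=r.x
# per camera
px=dict(top=dict(y=(261.12,292.81),b=(365.79,241.89),g=(330.55,177.75),r=(341.3,290.32)),scene=dict(y=(368.19,194.08),b=(272.5,233.5),g=(304.07,283.26),r=(296.56,176.68)))
for n in px:
    f=d[n];c=cen[n]
    for k,z in (("y",.103),("b",.103),("g",.118),("r",.1555)):
        v=ray(f,px[n][k],z)[:2]-c;print(n,k,(v+0).round(4),np.hypot(*v).round(4),np.degrees(np.arctan2(v[1],v[0])).round(1))
def tri(k):
    def fun(X): return np.r_[proj(d["top"],X)[0]-px["top"][k],proj(d["scene"],X)[0]-px["scene"][k]]
    r=least_squares(fun,[.55,0,.1]);print(k,r.x.round(4),r.fun.round(2))
for k in "ybgr":tri(k)
E
```

```text
top 51 [0.5591 0.021 ] 0.004238356286303133
scene 102 [0.5585 0.0163] 0.004670951897254708
top y [-0.0719  0.0844] 0.1109 130.4
top b [-0.0114 -0.0975] 0.0981 -96.7
top g [ 0.1029 -0.0543] 0.1163 -27.8
top r [-0.0927 -0.0426] 0.1021 -155.3
scene y [-0.0682  0.0895] 0.1125 127.3
scene b [-0.0079 -0.0918] 0.0922 -94.9
scene g [ 0.1053 -0.0488] 0.1161 -24.8
scene r [-0.086  -0.0379] 0.094 -156.2
y [0.4878 0.1061 0.0996] [-0.18  0.   -0.2   0.02]
b [ 0.5485 -0.0762  0.0999] [-0.33  0.02 -0.35 -0.  ]
g [ 0.6627 -0.0329  0.1161] [-0.32  0.02 -0.31  0.01]
r [ 0.4673 -0.0217  0.149 ] [-0.15  0.01 -0.18  0.  ]
```

```bash
python3 - <<'E'
from h import *
from scipy.optimize import least_squares
d=pickle.load(open("f0.pkl","rb"))
cen={}
for n,uv0 in (("top",(311,262.5)),("scene",(326,221))):
    f=d[n];c=ray(f,uv0,.103)[:2];print(c)
    S=cv2.cvtColor(cv2.GaussianBlur(f["color"],(3,3),0),cv2.COLOR_RGB2HSV)[:,:,1].astype(np.float32)
    for it in range(3):
        pts=[]
        for a in np.arange(0,2*np.pi,np.pi/90):
            rs=np.arange(.103,.124,.0005)
            P=np.c_[c[0]+rs*np.cos(a),c[1]+rs*np.sin(a),np.full(len(rs),.103)]
            uv=proj(f,P).astype(np.float32)
            v=cv2.remap(S,uv[:,0].reshape(1,-1),uv[:,1].reshape(1,-1),cv2.INTER_LINEAR)[0]
            gr=v[6:]-v[:-6];i=gr.argmax()
            if gr[i]>8: pts.append(P[i+3,:2])
        pts=np.array(pts)
        r=least_squares(lambda p:np.hypot(pts[:,0]-p[0],pts[:,1]-p[1])-p[2],np.r_[c,.114],loss="soft_l1",f_scale=.001);c=r.x[:2]
    print(n,len(pts),r.x.round(4),np.median(abs(r.fun)).round(4));cen[n]=c
px=dict(top=dict(y=(261.12,292.81),b=(365.79,241.89),g=(330.55,177.75),r=(341.3,290.32)),scene=dict(y=(368.19,194.08),b=(272.5,233.5),g=(304.07,283.26),r=(296.56,176.68)))
for n in px:
    f=d[n];c=cen[n]
    for k,z in (("y",.103),("b",.103),("g",.118),("r",.1555)):
        v=ray(f,px[n][k],z)[:2]-c;print(n,k,(v+0).round(4),np.hypot(*v).round(4),np.degrees(np.arctan2(v[1],v[0])).round(1))
E
```

```text
[0.52573608 0.01843121]
top 90 [0.5296 0.0188 0.114 ] 0.0005
[0.53797428 0.02104864]
scene 41 [0.5387 0.0175 0.1112] 0.0013
top y [-0.0424  0.0867] 0.0965 116.1
top b [ 0.0181 -0.0952] 0.0969 -79.2
top g [ 0.1324 -0.0521] 0.1422 -21.5
top r [-0.0632 -0.0404] 0.075 -147.5
scene y [-0.0485  0.0883] 0.1007 118.8
scene b [ 0.0118 -0.093 ] 0.0938 -82.7
scene g [ 0.1251 -0.0499] 0.1347 -21.8
scene r [-0.0663 -0.0391] 0.077 -149.5
```

The top camera is self-consistent: disc radius 114.0 mm, lever at 75.0 mm. The centre is about (0.530, 0.019). The lever sits at 212.5° and yellow at 116.1°, so the lever has to be pushed clockwise by about 96°. I'll start by moving over, with the fingers shut.

>>> {"method": "move_arm", "body": {
  "rows": [
    {"tx": -0.033, "ty": -0.037, "jaw": 255},
    {"tx": -0.033, "ty": -0.037, "jaw": 255},
    {"tx": -0.033, "ty": -0.037, "jaw": 255},
    {"tx": -0.033, "ty": -0.037, "jaw": 255},
    {"tx": -0.033, "ty": -0.037, "jaw": 255},
    {"tx": -0.033, "ty": -0.037, "jaw": 255},
    {"tx": -0.033, "ty": -0.037, "jaw": 255},
    {"tx": -0.033, "ty": -0.037, "jaw": 255},
    {"tx": -0.033, "ty": -0.037, "jaw": 255},
    {"tx": -0.033, "ty": -0.037, "jaw": 255},
    {"tx": -0.033, "ty": -0.037, "jaw": 255},
    {"tx": -0.033, "ty": -0.037, "jaw": 255}
  ]
}}

```text
schema error: expected keys tx, ty, tz, ax, ay, az, jaw
```

```bash
cat >> h.py <<'E'
from scipy.spatial.transform import Rotation as Ro
def tool(s):
    q=s["tool_rot"];return np.array(s["tool_pos"]),Ro.from_quat([q[1],q[2],q[3],q[0]]).as_matrix()
def todo(s,target,yawy):
    "target TCP world, desired world angle (deg) of tool y"
    p,R=tool(s);d=R.T@(np.array(target)-p)
    cur=np.degrees(np.arctan2(R[1,1],R[0,1]))
    z=np.array([0,0,-1.]);a=np.radians(yawy);y=np.array([np.cos(a),np.sin(a),0]);T=np.c_[np.cross(y,z),y,z]
    rv=np.degrees(Ro.from_matrix(R.T@T).as_rotvec())
    print("t",round(s["time"],2),"tcp",p.round(4),"yaw",cur.round(1),"shift",d.round(4),"rotvec",rv.round(2),"F",np.round(s["contact_force"],2),"w",round(s["gripper_width"],3),"q6",round(s["joint_pos"][5],2))
E
python3 - <<'E'
from h import *
from plant import manip
todo(manip.state(),(.493,-.064,.2),122.5)
E
```

```text
t 0.1 tcp [0.1754 0.5993 0.2302] yaw 73.7 shift [-0.4912 -0.5473  0.0311] rotvec [ -0.09  -0.06 -48.82] F [0.01 0.15 0.28] w 0.999 q6 -0.12
```

>>> {"method": "move_arm", "body": {
  "rows": [
    {"tx": -0.033, "ty": -0.037, "tz": 0, "ax": 0, "ay": 0, "az": 0, "jaw": 255},
    {"tx": -0.033, "ty": -0.037, "tz": 0, "ax": 0, "ay": 0, "az": 0, "jaw": 255},
    {"tx": -0.033, "ty": -0.037, "tz": 0, "ax": 0, "ay": 0, "az": 0, "jaw": 255},
    {"tx": -0.033, "ty": -0.037, "tz": 0, "ax": 0, "ay": 0, "az": 0, "jaw": 255},
    {"tx": -0.033, "ty": -0.037, "tz": 0, "ax": 0, "ay": 0, "az": 0, "jaw": 255},
    {"tx": -0.033, "ty": -0.037, "tz": 0, "ax": 0, "ay": 0, "az": 0, "jaw": 255},
    {"tx": -0.033, "ty": -0.037, "tz": 0, "ax": 0, "ay": 0, "az": 0, "jaw": 255},
    {"tx": -0.033, "ty": -0.037, "tz": 0, "ax": 0, "ay": 0, "az": 0, "jaw": 255},
    {"tx": -0.033, "ty": -0.037, "tz": 0, "ax": 0, "ay": 0, "az": 0, "jaw": 255},
    {"tx": -0.033, "ty": -0.037, "tz": 0, "ax": 0, "ay": 0, "az": 0, "jaw": 255},
    {"tx": -0.033, "ty": -0.037, "tz": 0, "ax": 0, "ay": 0, "az": 0, "jaw": 255},
    {"tx": -0.033, "ty": -0.037, "tz": 0, "ax": 0, "ay": 0, "az": 0, "jaw": 255}
  ]
}}

```text
time: 1.3
tool_pos: [0.4302, 0.0572, 0.225]
tool_rot: [-0.001, 0.135, 0.991, -0.004]
contact_force: [1.4, 0.0, 0.3]
gripper_width: -0.001
```

```bash
python3 - <<'E'
from h import *
from plant import manip
todo(manip.state(),(.493,-.064,.2),122.5)
E
```

```text
t 1.3 tcp [0.4302 0.0572 0.225 ] yaw 74.4 shift [-0.0931 -0.0997  0.0257] rotvec [ -0.4   -0.24 -48.07] F [1.41 0.01 0.29] w -0.001 q6 -1.33
```

>>> {"method": "move_arm", "body": {
  "rows": [
    {"tx": -0.031, "ty": -0.033, "tz": 0, "ax": 0, "ay": 0, "az": 0, "jaw": 255},
    {"tx": -0.031, "ty": -0.033, "tz": 0, "ax": 0, "ay": 0, "az": 0, "jaw": 255},
    {"tx": -0.031, "ty": -0.033, "tz": 0, "ax": 0, "ay": 0, "az": 0, "jaw": 255},
    {"tx": 0, "ty": 0, "tz": 0, "ax": 0, "ay": 0, "az": -8.2, "jaw": 255},
    {"tx": 0, "ty": 0, "tz": 0, "ax": 0, "ay": 0, "az": -8.2, "jaw": 255},
    {"tx": 0, "ty": 0, "tz": 0, "ax": 0, "ay": 0, "az": -8.2, "jaw": 255},
    {"tx": 0, "ty": 0, "tz": 0, "ax": 0, "ay": 0, "az": -8.2, "jaw": 255},
    {"tx": 0, "ty": 0, "tz": 0, "ax": 0, "ay": 0, "az": -8.2, "jaw": 255},
    {"tx": 0, "ty": 0, "tz": 0, "ax": 0, "ay": 0, "az": -8, "jaw": 255}
  ]
}}

```text
time: 2.2
tool_pos: [0.4935, -0.0762, 0.2205]
tool_rot: [-0.006, -0.297, 0.955, -0.001]
contact_force: [0.3, -0.8, -0.1]
gripper_width: -0.0
```

```bash
python3 - <<'E'
from h import *
from plant import manip
todo(manip.state(),(.493,-.064,.13),122.5)
f=manip.grab_frame("wrist");cv2.imwrite("pics/w1.png",f["color"][:,:,::-1]);pickle.dump(f,open("w1.pkl","wb"))
for c,z in (("yellow",.103),("blue",.103),("green",.118),("red",.1555)):
    for a,u in blobs(f,c,(0,0,640,480)): 
        if a>60: print(c,a,u,ray(f,u,z).round(4))
E
```

```text
t 2.2 tcp [ 0.4935 -0.0762  0.2205] yaw 124.6 shift [-0.0076  0.0102  0.0904] rotvec [ 0.08 -0.68  2.1 ] F [ 0.33 -0.77 -0.06] w -0.0 q6 -2.47
yellow 125 [576.66 326.07] [0.432  0.1559 0.103 ]
yellow 218 [492.05 347.78] [0.4901 0.1064 0.103 ]
blue 261 [279.42 292.15] [ 0.5506 -0.0748  0.103 ]
blue 1469 [594.22 329.9 ] [0.4255 0.1726 0.103 ]
red 304 [408.58 271.42] [ 0.4693 -0.0216  0.1555]
```

View pics/w1.png

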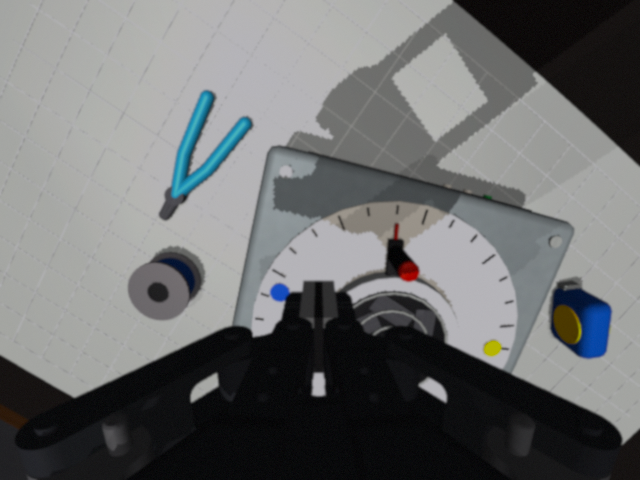

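The wrist view shows the lever top at (408,271), yellow at (492,348) and blue at (279,292). Nothing stands next to the fingers, so I'll descend beside the post.

>>> {"method": "move_arm", "body": {
  "rows": [
    {"tx": -0.008, "ty": 0.005, "tz": 0.03, "ax": 0, "ay": -0.7, "az": 2, "jaw": 255},
    {"tx": 0, "ty": 0, "tz": 0.03, "ax": 0, "ay": 0, "az": 0, "jaw": 255},
    {"tx": 0, "ty": 0, "tz": 0.026, "ax": 0, "ay": 0, "az": 0, "jaw": 255},
    {"tx": 0, "ty": 0, "tz": 0, "ax": 0, "ay": 0, "az": 0, "jaw": 255}
  ]
}}

```text
time: 2.65
tool_pos: [0.4972, -0.0673, 0.1321]
tool_rot: [0.001, -0.277, 0.961, 0.0]
contact_force: [-0.6, 0.9, 0.2]
gripper_width: -0.001
```

```bash
python3 - <<'E'
from h import *
from plant import manip
todo(manip.state(),(.493,-.064,.133),122.5)
f=manip.grab_frame("wrist");cv2.imwrite("pics/w2.png",f["color"][:,:,::-1])
E
```

```text
t 2.65 tcp [ 0.4972 -0.0673  0.1321] yaw 122.2 shift [ 0.0017  0.005  -0.0009] rotvec [ 0.02  0.1  -0.33] F [-0.55  0.87  0.16] w -0.001 q6 -2.42
```

View pics/w2.png

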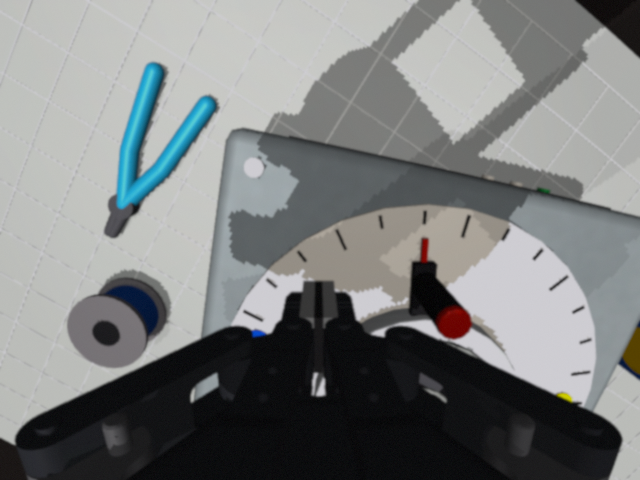

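>>> {"method": "move_arm", "body": {
  "rows": [
    {"tx": 0, "ty": 0.012, "tz": 0, "ax": 0, "ay": 0, "az": 0, "jaw": 255},
    {"tx": 0, "ty": 0.008, "tz": 0, "ax": 0, "ay": 0, "az": 0, "jaw": 255},
    {"tx": 0, "ty": 0.006, "tz": 0, "ax": 0, "ay": 0, "az": 0, "jaw": 255},
    {"tx": 0, "ty": 0, "tz": 0, "ax": 0, "ay": 0, "az": 0, "jaw": 255}
  ]
}}

```text
time: 3.1
tool_pos: [0.4862, -0.0443, 0.1398]
tool_rot: [0.006, -0.276, 0.961, -0.002]
contact_force: [0.3, -0.6, -0.2]
gripper_width: 0.004
```

```bash
python3 - <<'E'
from h import *
from plant import manip
todo(manip.state(),(.493,-.064,.133),122.5)
f=manip.grab_frame("wrist");cv2.imwrite("pics/w3.png",f["color"][:,:,::-1])
E
```

```text
t 3.1 tcp [ 0.4862 -0.0443  0.1398] yaw 122.1 shift [ 0.0048 -0.0203  0.0069] rotvec [-0.45  0.56 -0.43] F [ 0.34 -0.58 -0.16] w 0.004 q6 -2.38
```

View pics/w3.png

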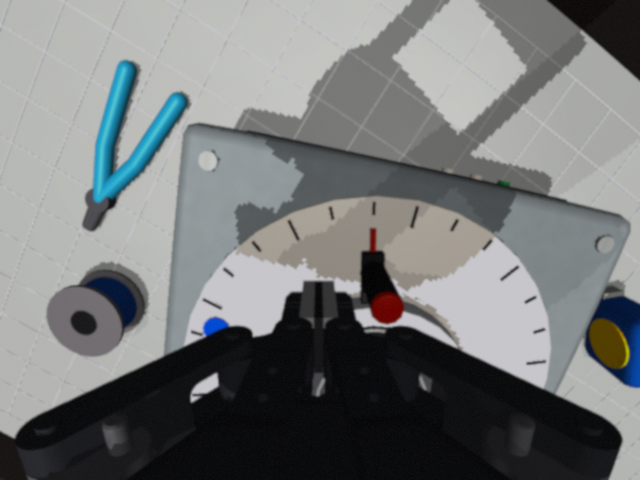

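>>> {"method": "move_arm", "body": {
  "rows": [
    {"tx": 0.002, "ty": 0, "tz": 0.009, "ax": -0.4, "ay": 0.5, "az": 0, "jaw": 255},
    {"tx": 0, "ty": 0.004, "tz": 0.001, "ax": 0, "ay": 0, "az": 0, "jaw": 255},
    {"tx": 0, "ty": 0.004, "tz": 0.001, "ax": 0, "ay": 0, "az": 0, "jaw": 255},
    {"tx": 0, "ty": 0.004, "tz": 0.001, "ax": 0, "ay": 0, "az": 0, "jaw": 255}
  ]
}}

```text
time: 3.55
tool_pos: [0.4792, -0.036, 0.1284]
tool_rot: [0.001, -0.276, 0.961, -0.002]
contact_force: [1.1, -2.8, 1.2]
gripper_width: -0.0
```

```bash
python3 - <<'E'
from h import *
from plant import manip
todo(manip.state(),(.493,-.064,.133),122.5)
f=manip.grab_frame("wrist");cv2.imwrite("pics/w4.png",f["color"][:,:,::-1])
E
```

```text
t 3.55 tcp [ 0.4792 -0.036   0.1284] yaw 122.0 shift [ 0.0031 -0.0311 -0.0045] rotvec [-0.22  0.11 -0.5 ] F [ 1.07 -2.79  1.17] w -0.0 q6 -2.36
```

View pics/w4.png

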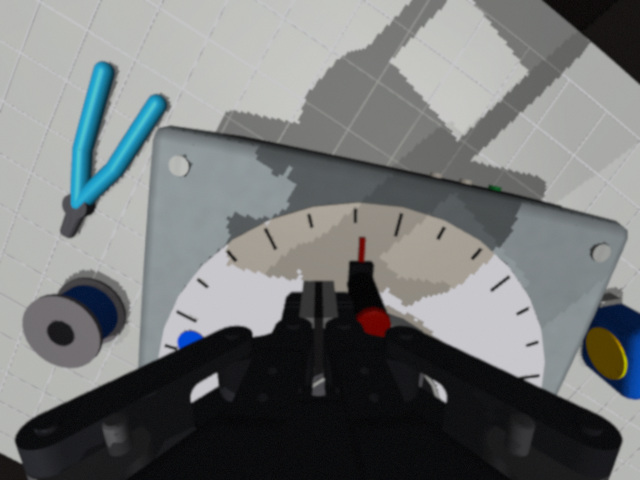

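Contact is made: about 3 N, and the pointer is starting to move. Now I'll sweep round the damper axis, turning the tool with the lever.

>>> {"method": "move_arm", "body": {
  "rows": [
    {"tx": 0.0015, "ty": 0.008, "tz": -0.001, "ax": 0, "ay": 0, "az": 6, "jaw": 255},
    {"tx": 0.0015, "ty": 0.008, "tz": 0, "ax": 0, "ay": 0, "az": 6, "jaw": 255},
    {"tx": 0.0015, "ty": 0.008, "tz": 0, "ax": 0, "ay": 0, "az": 6, "jaw": 255},
    {"tx": 0.0015, "ty": 0.008, "tz": 0, "ax": 0, "ay": 0, "az": 6, "jaw": 255},
    {"tx": 0.0015, "ty": 0.008, "tz": 0, "ax": 0, "ay": 0, "az": 6, "jaw": 255}
  ]
}}

```text
time: 4.1
tool_pos: [0.4584, -0.0023, 0.1291]
tool_rot: [0.002, -0.007, 1.0, -0.004]
contact_force: [-0.1, -2.9, 0.6]
gripper_width: -0.0
```

```bash
cat > chk.py <<'E'
from h import *
from plant import manip
import sys
s=manip.state();todo(s,(.5,0,.129),90)
p,R=tool(s);c=np.array([.5305,.019]);v=p[:2]-c
print("radial x",(v@R[:2,0]).round(4),"y",(v@R[:2,1]).round(4),"F tool",(R.T@np.array(s["contact_force"])).round(1))
f=manip.grab_frame("wrist");cv2.imwrite(f"pics/{sys.argv[1]}.png",f["color"][:,:,::-1])
for col,z in (("yellow",.103),("red",.1555)):
    for a,u in blobs(f,col,(0,0,640,480)):
        if a>60: 
            X=ray(f,u,z);print(col,a,u,X.round(4),"ang",np.degrees(np.arctan2(X[1]-c[1],X[0]-c[0])).round(1)%360,np.hypot(*(X[:2]-c)).round(4))
E
python3 chk.py w5
```

```text
t 4.1 tcp [ 0.4584 -0.0023  0.1291] yaw 90.8 shift [-0.0416  0.0017  0.0002] rotvec [-0.45  0.27  0.76] F [-0.14 -2.87  0.55] w -0.0 q6 -1.75
radial x 0.0724 y -0.0203 F tool [ 0.2 -2.9 -0.5]
yellow 1251 [617.15 212.47] [0.4212 0.1521 0.103 ] ang 129.4 0.1722
yellow 547 [510.52 332.14] [0.4901 0.1067 0.103 ] ang 114.8 0.0965
red 127 [361.06 248.5 ] [0.4268 0.0138 0.1555] ang 182.9 0.1039
red 674 [374.25 321.04] [0.4551 0.0202 0.1555] ang 179.1 0.0754
```

View pics/w5.png

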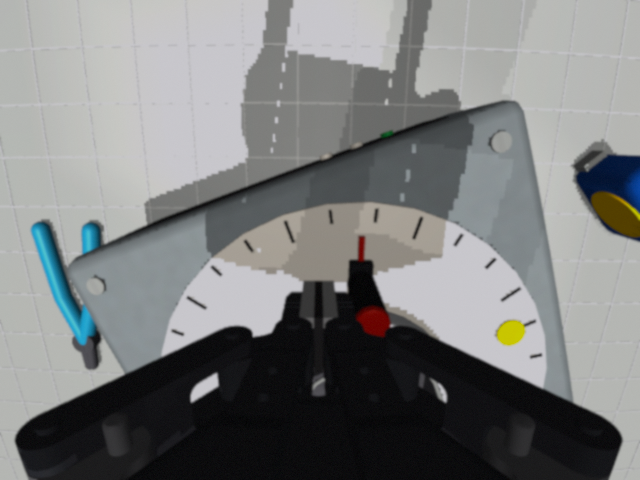

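The sweep tracks well: the lever is at 179° and yellow at 114.8°. Continuing.

>>> {"method": "move_arm", "body": {
  "rows": [
    {"tx": 0.0015, "ty": 0.0078, "tz": 0, "ax": 0, "ay": 0, "az": 6, "jaw": 255},
    {"tx": 0.0015, "ty": 0.0078, "tz": 0, "ax": 0, "ay": 0, "az": 6, "jaw": 255},
    {"tx": 0.0015, "ty": 0.0078, "tz": 0, "ax": 0, "ay": 0, "az": 6, "jaw": 255},
    {"tx": 0.0015, "ty": 0.0078, "tz": 0, "ax": 0, "ay": 0, "az": 6, "jaw": 255},
    {"tx": 0.0015, "ty": 0.0078, "tz": 0, "ax": 0, "ay": 0, "az": 6, "jaw": 255}
  ]
}}

```text
time: 4.65
tool_pos: [0.4572, 0.0369, 0.1289]
tool_rot: [0.002, 0.259, 0.966, -0.005]
contact_force: [-1.7, -1.9, 1.7]
gripper_width: -0.004
```

```bash
python3 chk.py w6
```

```text
t 4.65 tcp [0.4572 0.0369 0.1289] yaw 60.0 shift [-0.0555 -0.0106  0.0003] rotvec [ -0.63   0.23 -30.  ] F [-1.71 -1.86  1.68] w -0.004 q6 -1.12
radial x 0.0724 y -0.0211 F tool [ 0.5 -2.5 -1.7]
yellow 99 [580.19  19.16] [0.4093 0.2018 0.103 ] ang 123.5 0.2193
yellow 386 [544.53  74.25] [0.4232 0.178  0.103 ] ang 124.0 0.1919
yellow 679 [462.8  267.02] [0.4902 0.1066 0.103 ] ang 114.7 0.0964
red 123 [360.85 248.22] [0.4376 0.0676 0.1555] ang 152.4 0.1049
red 662 [374.2 321.1] [0.4653 0.0586 0.1555] ang 148.7 0.0762
```

>>> {"method": "move_arm", "body": {
  "rows": [
    {"tx": 0.0017, "ty": 0.0078, "tz": 0, "ax": 0, "ay": 0, "az": 6, "jaw": 255},
    {"tx": 0.0017, "ty": 0.0078, "tz": 0, "ax": 0, "ay": 0, "az": 6, "jaw": 255},
    {"tx": 0.0017, "ty": 0.0078, "tz": 0, "ax": 0, "ay": 0, "az": 6, "jaw": 255},
    {"tx": 0.0017, "ty": 0.0078, "tz": 0, "ax": 0, "ay": 0, "az": 6, "jaw": 255},
    {"tx": 0.0008, "ty": 0.0039, "tz": 0, "ax": 0, "ay": 0, "az": 3, "jaw": 255}
  ]
}}

```text
time: 5.2
tool_pos: [0.4732, 0.0685, 0.1285]
tool_rot: [0.001, 0.479, 0.878, -0.007]
contact_force: [-1.3, -1.0, 1.6]
gripper_width: -0.001
```

```bash
python3 chk.py w7
```

```text
t 5.2 tcp [0.4732 0.0685 0.1285] yaw 32.8 shift [-0.072  -0.0146  0.0002] rotvec [ -0.78   0.15 -57.19] F [-1.35 -0.97  1.61] w -0.001 q6 -0.57
radial x 0.0726 y -0.0213 F tool [-0.1 -1.7 -1.6]
yellow 1243 [393.99  16.12] [0.4354 0.1904 0.103 ] ang 119.0 0.196
yellow 723 [384.85 237.5 ] [0.4902 0.1066 0.103 ] ang 114.7 0.0965
yellow 1246 [623.79 400.11] [0.6767 0.1037 0.103 ] ang 30.1 0.169
red 124 [360.97 248.07] [0.4692 0.1055 0.1555] ang 125.3 0.106
red 674 [374.31 321.08] [0.4897 0.0848 0.1555] ang 121.8 0.0774
```

View pics/w7.png

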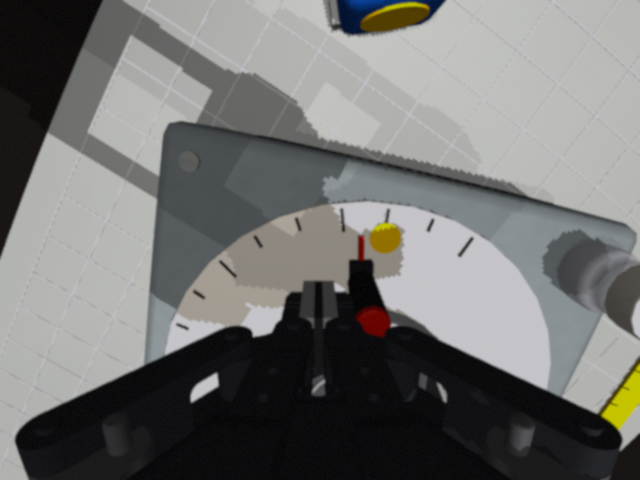

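```bash
cat > tip.py <<'E'
from h import *
from plant import manip
import sys
cam=sys.argv[1]; f=manip.grab_frame(cam)
h=cv2.cvtColor(f["color"],cv2.COLOR_RGB2HSV)
m=cv2.inRange(h,(0,110,60),(8,255,255))|cv2.inRange(h,(172,110,60),(180,255,255))
n,l,s,c=cv2.connectedComponentsWithStats(m)
Y=None
for a,u in blobs(f,"yellow",(0,0,640,480)):
    X=ray(f,u,.103)
    if np.hypot(X[0]-.489,X[1]-.106)<.012: Y=X;print("yellow",a,u,X.round(4))
ce=np.array([.5305,.019])
for i in range(1,n):
    if s[i,4]<8 or s[i,4]>400: continue
    yy,xx=np.where(l==i)
    P=np.array([ray(f,(x,y),.110)[:2] for x,y in zip(xx,yy)])
    r=np.hypot(*(P-ce).T)
    ang=np.degrees(np.arctan2(*(P-ce).T[::-1])).mean()
    k=P[np.argsort(-r)[:6]].mean(0)
    print("red",s[i,4],c[i].round(1),"rmax",r.max().round(4),"ang",ang.round(2),"tip",k.round(4), "dot ang",None if Y is None else np.degrees(np.arctan2(Y[1]-ce[1],Y[0]-ce[0])).round(2), "dist",None if Y is None else np.hypot(*(k-Y[:2])).round(4))
E
python3 tip.py wrist; python3 tip.py top
```

```text
yellow 725 [384.15 237.39] [0.4902 0.1067 0.103 ]
red 133 [361.1 248.1] rmax 0.0982 ang 122.01 tip [0.4788 0.1022] dot ang 114.7 dist 0.0122
```

The tip is 12.2 mm, or 7.3°, short of the dot. I'll finish slowly.

>>> {"method": "move_arm", "body": {
  "rows": [
    {"tx": 0.0007, "ty": 0.0034, "tz": 0, "ax": 0, "ay": 0, "az": 2.5, "jaw": 255},
    {"tx": 0.0007, "ty": 0.0034, "tz": 0, "ax": 0, "ay": 0, "az": 2.5, "jaw": 255},
    {"tx": 0.0003, "ty": 0.0018, "tz": 0, "ax": 0, "ay": 0, "az": 1.2, "jaw": 255}
  ]
}}

```text
time: 5.65
tool_pos: [0.4785, 0.0736, 0.1277]
tool_rot: [0.0, 0.523, 0.853, -0.007]
contact_force: [-2.0, 0.4, 1.4]
gripper_width: -0.0
```

```bash
python3 chk.py w8; python3 tip.py wrist; python3 tip.py top
```

```text
t 5.65 tcp [0.4785 0.0736 0.1277] yaw 27.0 shift [-0.0754 -0.0143 -0.0005] rotvec [-8.3e-01  5.0e-02 -6.3e+01] F [-2.02  0.42  1.38] w -0.0 q6 -0.46
radial x 0.0723 y -0.0215 F tool [ 1.3 -1.6 -1.4]
yellow 1232 [357.56  13.43] [0.4385 0.1922 0.103 ] ang 118.0 0.1961
yellow 605 [367.45 234.23] [0.4903 0.1076 0.103 ] ang 114.4 0.0973
yellow 1232 [625.47 399.25] [0.6836 0.0894 0.103 ] ang 24.7 0.1685
red 117 [360.89 248.11] [0.478  0.1111 0.1555] ang 119.7 0.106
red 690 [374.57 320.99] [0.4963 0.0887 0.1555] ang 116.2 0.0777
yellow 599 [367.06 234.23] [0.4903 0.1075 0.103 ]
red 122 [360.9 248.6] rmax 0.0981 ang 116.57 tip [0.4868 0.1065] dot ang 114.44 dist 0.0037
```

View pics/w8.png

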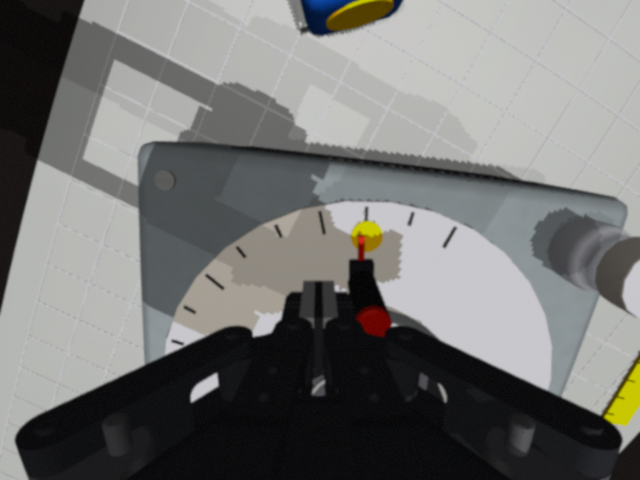

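The pointer tip at (361,235) is already on the dot at (367,234), about 2° short of its centre. One small nudge, then back straight away.

>>> {"method": "move_arm", "body": {
  "rows": [
    {"tx": 0.0003, "ty": 0.0024, "tz": 0, "ax": 0, "ay": 0, "az": 1.5, "jaw": 255},
    {"tx": 0, "ty": 0, "tz": 0, "ax": 0, "ay": 0, "az": 0, "jaw": 255},
    {"tx": 0, "ty": -0.008, "tz": 0, "ax": 0, "ay": 0, "az": 0, "jaw": 255},
    {"tx": 0, "ty": -0.015, "tz": 0, "ax": 0, "ay": 0, "az": 0, "jaw": 255},
    {"tx": 0, "ty": -0.01, "tz": 0, "ax": 0, "ay": 0, "az": 0, "jaw": 255},
    {"tx": 0, "ty": 0, "tz": 0, "ax": 0, "ay": 0, "az": 0, "jaw": 255},
    {"tx": 0, "ty": 0, "tz": 0, "ax": 0, "ay": 0, "az": 0, "jaw": 255},
    {"tx": 0, "ty": 0, "tz": 0, "ax": 0, "ay": 0, "az": 0, "jaw": 255}
  ]
}}

```text
time: 6.6
tool_pos: [0.4498, 0.0597, 0.128]
tool_rot: [0.002, 0.533, 0.846, -0.006]
contact_force: [1.1, -0.1, -0.7]
gripper_width: -0.002
```

```bash
python3 chk.py w9; python3 tip.py wrist; python3 tip.py top
```

```text
t 6.6 tcp [0.4498 0.0597 0.128 ] yaw 25.5 shift [-0.0755  0.0195 -0.0004] rotvec [ -0.69   0.26 -64.46] F [ 1.1  -0.12 -0.68] w -0.002 q6 -0.47
radial x 0.0715 y -0.0552 F tool [-0.6  0.9  0.7]
yellow 1015 [401.77  12.88] [0.4301 0.188  0.103 ] ang 120.7 0.1966
yellow 615 [427.46 232.76] [0.4895 0.1071 0.103 ] ang 114.9 0.0972
red 151 [431.21 247.03] [0.4722 0.1082 0.1555] ang 123.2 0.1066
red 897 [463.48 321.19] [0.4982 0.0885 0.1555] ang 114.9 0.0766
yellow 619 [427.27 232.93] [0.4896 0.107  0.103 ]
red 153 [430.9 247.5] rmax 0.0979 ang 114.77 tip [0.4895 0.1078] dot ang 114.93 dist 0.0008
```

View pics/w9.png

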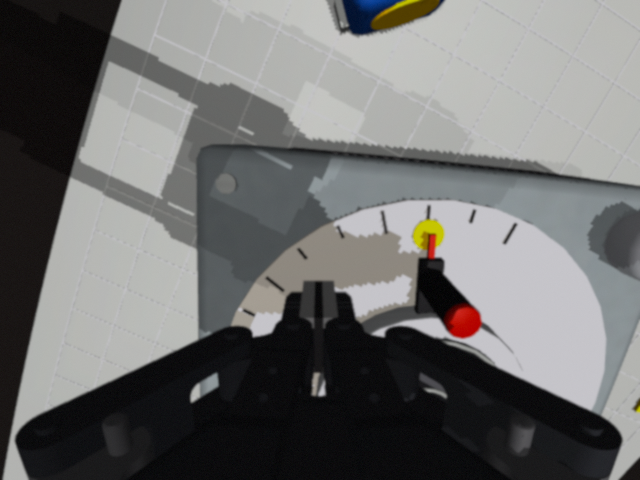

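The lever is released with the tip about 1 mm from the dot's centre (wrist camera). Next I'll lift and go to the button.

>>> {"method": "move_arm", "body": {
  "rows": [
    {"tx": 0, "ty": -0.005, "tz": -0.045, "ax": 0, "ay": 0, "az": 0, "jaw": 255},
    {"tx": 0, "ty": 0, "tz": -0.045, "ax": 0, "ay": 0, "az": 0, "jaw": 255},
    {"tx": 0, "ty": 0, "tz": 0, "ax": 0, "ay": 0, "az": 0, "jaw": 255}
  ]
}}

```text
time: 7.05
tool_pos: [0.4448, 0.059, 0.2188]
tool_rot: [-0.0, 0.533, 0.846, -0.007]
contact_force: [1.7, -0.0, 0.5]
gripper_width: 0.001
```

```bash
python3 - <<'E'
from h import *
from plant import manip
todo(manip.state(),(.64,-.033,.22),25.5)
E
```

```text
t 7.05 tcp [0.4448 0.059  0.2188] yaw 25.6 shift [-0.1673  0.1364 -0.0018] rotvec [-0.71  0.4   0.08] F [ 1.68 -0.    0.53] w 0.001 q6 -0.47
```

>>> {"method": "move_arm", "body": {
  "rows": [
    {"tx": -0.039, "ty": 0.026, "tz": 0, "ax": 0, "ay": 0, "az": 0, "jaw": 255},
    {"tx": -0.039, "ty": 0.026, "tz": 0, "ax": 0, "ay": 0, "az": 0, "jaw": 255},
    {"tx": -0.039, "ty": 0.026, "tz": 0, "ax": 0, "ay": 0, "az": 0, "jaw": 255},
    {"tx": -0.039, "ty": 0.026, "tz": 0, "ax": 0, "ay": 0, "az": 0, "jaw": 255},
    {"tx": -0.039, "ty": 0.026, "tz": 0, "ax": 0, "ay": 0, "az": 0, "jaw": 255},
    {"tx": -0.039, "ty": 0.026, "tz": 0, "ax": 0, "ay": 0, "az": 0, "jaw": 255},
    {"tx": 0, "ty": 0, "tz": 0, "ax": 0, "ay": 0, "az": 0, "jaw": 255}
  ]
}}

```text
time: 7.75
tool_pos: [0.6955, -0.088, 0.2118]
tool_rot: [-0.002, 0.531, 0.847, -0.007]
contact_force: [-0.7, 0.7, -0.5]
gripper_width: -0.003
```

```bash
python3 - <<'E'
from h import *
from plant import manip
todo(manip.state(),(.664,-.033,.16),25.5)
f=manip.grab_frame("wrist");cv2.imwrite("pics/w10.png",f["color"][:,:,::-1])
for z in (.112,.116,.12):
    for a,u in blobs(f,"green",(0,0,640,480)): 
        if a>60: print(a,u,ray(f,u,z).round(4))
E
python3 tip.py top
```

```text
t 7.75 tcp [ 0.6955 -0.088   0.2118] yaw 25.8 shift [ 0.0635 -0.0037  0.0515] rotvec [-0.77  0.25  0.34] F [-0.73  0.74 -0.54] w -0.003 q6 -0.68
1361 [312.6  151.06] [ 0.664  -0.0317  0.112 ]
1361 [312.6  151.06] [ 0.6641 -0.0316  0.116 ]
1361 [312.6  151.06] [ 0.6642 -0.0315  0.12  ]
yellow 49 [260.73 293.33] [0.4865 0.1062 0.103 ]
red 61 [269.2 281.1] rmax 0.0819 ang 111.11 tip [0.5018 0.0951] dot ang 116.81 dist 0.0189
red 10 [263.8 290.5] rmax 0.096 ang 116.95 tip [0.4885 0.102 ] dot ang 116.81 dist 0.0047
```

View pics/w10.png

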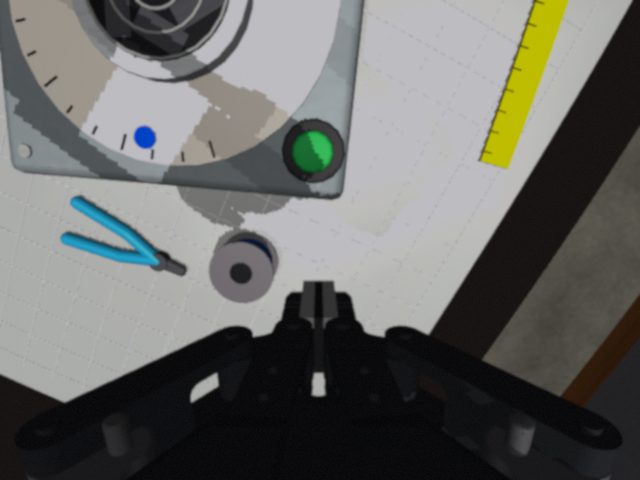

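The button is at (0.664, -0.032), seen at pixel (313,151), and the top camera also has the pointer on the yellow dot. Moving over the button.

>>> {"method": "move_arm", "body": {
  "rows": [
    {"tx": 0.032, "ty": -0.0015, "tz": 0, "ax": 0, "ay": 0, "az": 0, "jaw": 255},
    {"tx": 0.032, "ty": -0.0015, "tz": 0, "ax": 0, "ay": 0, "az": 0, "jaw": 255},
    {"tx": 0, "ty": 0, "tz": 0.035, "ax": 0, "ay": 0, "az": 0, "jaw": 255},
    {"tx": 0, "ty": 0, "tz": 0.035, "ax": 0, "ay": 0, "az": 0, "jaw": 255},
    {"tx": 0, "ty": 0, "tz": 0, "ax": 0, "ay": 0, "az": 0, "jaw": 255}
  ]
}}

```text
time: 8.35
tool_pos: [0.6575, -0.0237, 0.1454]
tool_rot: [0.0, 0.529, 0.849, -0.005]
contact_force: [-0.4, 0.4, -0.8]
gripper_width: 0.002
```

```bash
python3 - <<'E'
from h import *
from plant import manip
todo(manip.state(),(.664,-.032,.13),25.5)
f=manip.grab_frame("wrist");cv2.imwrite("pics/w11.png",f["color"][:,:,::-1])
E
```

```text
t 8.35 tcp [ 0.6575 -0.0237  0.1454] yaw 26.2 shift [-0.0102  0.0023  0.0154] rotvec [-0.46  0.32  0.65] F [-0.36  0.35 -0.83] w 0.002 q6 -0.6
```

View pics/w11.png

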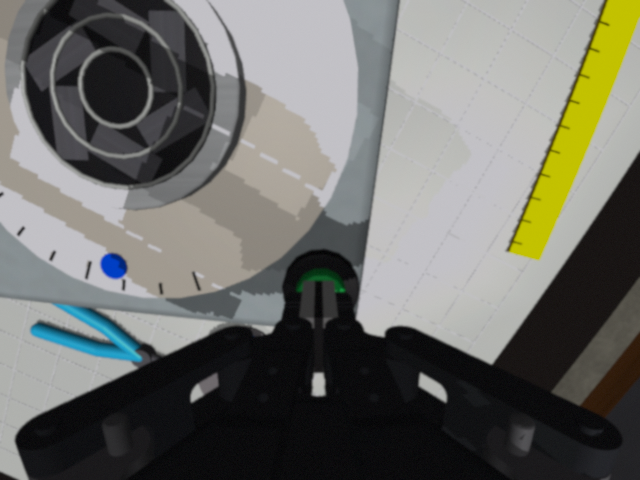

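Laterally 10 mm off; I'll correct that, then press in small steps.

>>> {"method": "move_arm", "body": {
  "rows": [
    {"tx": -0.0095, "ty": 0.002, "tz": 0, "ax": 0, "ay": 0, "az": 0, "jaw": 255},
    {"tx": 0, "ty": 0, "tz": 0, "ax": 0, "ay": 0, "az": 0, "jaw": 255},
    {"tx": 0, "ty": 0, "tz": 0.012, "ax": 0, "ay": 0, "az": 0, "jaw": 255},
    {"tx": 0, "ty": 0, "tz": 0.006, "ax": 0, "ay": 0, "az": 0, "jaw": 255}
  ]
}}

```text
time: 8.8
tool_pos: [0.6697, -0.0331, 0.1392]
tool_rot: [0.009, 0.529, 0.849, -0.001]
contact_force: [-0.5, -0.1, -0.8]
gripper_width: -0.001
```

```bash
python3 - <<'E'
from h import *
from plant import manip
todo(manip.state(),(.664,-.032,.12),25.5)
E
```

```text
t 8.8 tcp [ 0.6697 -0.0331  0.1392] yaw 26.1 shift [ 0.0038 -0.0047  0.0191] rotvec [0.39 0.91 0.65] F [-0.54 -0.11 -0.77] w -0.001 q6 -0.61
```

>>> {"method": "move_arm", "body": {
  "rows": [
    {"tx": 0.003, "ty": -0.004, "tz": 0.004, "ax": 0.4, "ay": 0.9, "az": 0, "jaw": 255},
    {"tx": 0, "ty": 0, "tz": 0.005, "ax": 0, "ay": 0, "az": 0, "jaw": 255},
    {"tx": 0, "ty": 0, "tz": 0.003, "ax": 0, "ay": 0, "az": 0, "jaw": 255}
  ]
}}

```text
time: 9.1
tool_pos: [0.6644, -0.0325, 0.1258]
tool_rot: [-0.001, 0.529, 0.849, -0.0]
contact_force: [0.1, 0.4, -0.4]
gripper_width: -0.0
```

```bash
python3 - <<'E'
from h import *
from plant import manip
todo(manip.state(),(.664,-.032,.12),25.5)
E
```

```text
t 9.1 tcp [ 0.6644 -0.0325  0.1258] yaw 26.1 shift [ 0.0006 -0.0002  0.0058] rotvec [-0.07 -0.09  0.61] F [ 0.12  0.39 -0.41] w -0.0 q6 -0.62
```

Well centred with no contact yet. Pressing down.

>>> {"method": "move_arm", "body": {
  "rows": [
    {"tx": 0, "ty": 0, "tz": 0.003, "ax": 0, "ay": 0, "az": 0, "jaw": 255},
    {"tx": 0, "ty": 0, "tz": 0.003, "ax": 0, "ay": 0, "az": 0, "jaw": 255}
  ]
}}

```text
time: 9.3
tool_pos: [0.6643, -0.0325, 0.1193]
tool_rot: [-0.001, 0.529, 0.849, -0.0]
contact_force: [-1.2, -0.3, 2.5]
gripper_width: 0.002
```

>>> {"method": "move_arm", "body": {
  "rows": [
    {"tx": 0, "ty": 0, "tz": 0.003, "ax": 0, "ay": 0, "az": 0, "jaw": 255}
  ]
}}

```text
time: 9.4
tool_pos: [0.6644, -0.0325, 0.1167]
tool_rot: [-0.001, 0.529, 0.849, -0.0]
contact_force: [-2.8, -0.6, 4.4]
gripper_width: 0.003
```

>>> {"method": "move_arm", "body": {
  "rows": [
    {"tx": 0, "ty": 0, "tz": 0.002, "ax": 0, "ay": 0, "az": 0, "jaw": 255}
  ]
}}

```text
time: 9.5
tool_pos: [0.6644, -0.0325, 0.1159]
tool_rot: [-0.001, 0.529, 0.849, -0.0]
contact_force: [-6.2, 0.5, 10.8]
gripper_width: -0.001
```

The force has passed the 5 N spring force and it has stopped moving, so the button is at its stop. I'll push a little more, hold, then lift.

>>> {"method": "move_arm", "body": {
  "rows": [
    {"tx": 0, "ty": 0, "tz": 0.002, "ax": 0, "ay": 0, "az": 0, "jaw": 255},
    {"tx": 0, "ty": 0, "tz": 0.001, "ax": 0, "ay": 0, "az": 0, "jaw": 255}
  ]
}}

```text
time: 9.7
tool_pos: [0.6644, -0.0325, 0.1163]
tool_rot: [-0.001, 0.529, 0.849, -0.001]
contact_force: [-3.5, -0.4, 4.3]
gripper_width: 0.002
```

>>> {"method": "move_arm", "body": {
  "rows": [
    {"tx": 0, "ty": 0, "tz": -0.01, "ax": 0, "ay": 0, "az": 0, "jaw": 255},
    {"tx": 0, "ty": 0, "tz": -0.03, "ax": 0, "ay": 0, "az": 0, "jaw": 255},
    {"tx": 0, "ty": 0, "tz": -0.04, "ax": 0, "ay": 0, "az": 0, "jaw": 255},
    {"tx": -0.04, "ty": 0, "tz": -0.01, "ax": 0, "ay": 0, "az": 0, "jaw": 255},
    {"tx": -0.04, "ty": 0, "tz": 0, "ax": 0, "ay": 0, "az": 0, "jaw": 255},
    {"tx": 0, "ty": 0, "tz": 0, "ax": 0, "ay": 0, "az": 0, "jaw": 255},
    {"tx": 0, "ty": 0, "tz": 0, "ax": 0, "ay": 0, "az": 0, "jaw": 255}
  ]
}}

```text
time: 10.4
tool_pos: [0.7018, -0.1053, 0.212]
tool_rot: [0.0, 0.528, 0.849, 0.0]
contact_force: [0.4, -0.4, 0.2]
gripper_width: 0.001
```

```bash
python3 - <<'E'
from h import *
from plant import manip
todo(manip.state(),(.664,-.032,.2),25.5)
d0=pickle.load(open("f0.pkl","rb"))
for n in ("top","wrist"):
    f=manip.grab_frame(n);cv2.imwrite(f"pics/{n}_end.png",f["color"][:,:,::-1])
    print(n,[(a,u) for a,u in blobs(f,"green",(0,0,640,480)) if a>50])
f=d0["top"];print("start",[(a,u) for a,u in blobs(f,"green",(0,0,640,480)) if a>50])
E
python3 tip.py top
```

```text
t 10.4 tcp [ 0.7018 -0.1053  0.212 ] yaw 26.3 shift [ 0.0825 -0.0015  0.0119] rotvec [0.04 0.04 0.78] F [ 0.43 -0.38  0.18] w 0.001 q6 -0.71
top [(np.int32(112), array([327.4 , 177.49]))]
wrist [(np.int32(1474), array([314.29, 122.69]))]
start [(np.int32(199), array([330.55, 177.75]))]
yellow 49 [260.73 293.33] [0.4865 0.1062 0.103 ]
red 61 [269.2 281.1] rmax 0.0819 ang 111.11 tip [0.5018 0.0951] dot ang 116.81 dist 0.0189
red 10 [263.8 290.5] rmax 0.096 ang 116.95 tip [0.4885 0.102 ] dot ang 116.81 dist 0.0047
```

View pics/top_end.png

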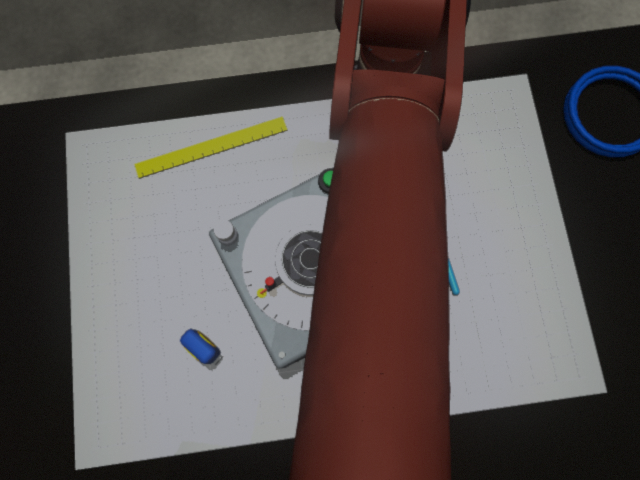

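View pics/wrist_end.png

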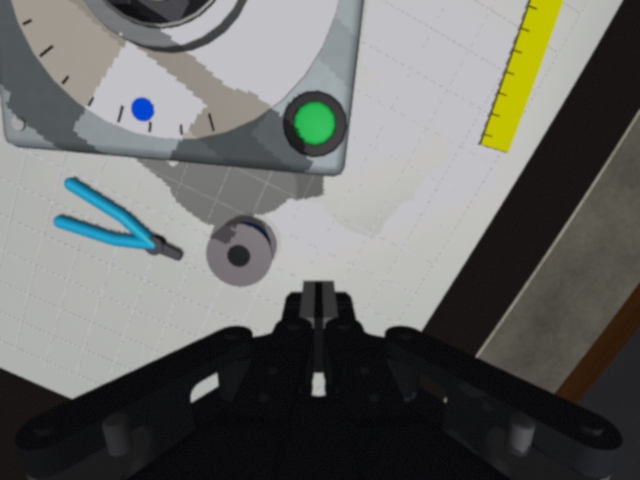

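The green button (316,123) is up again. The spool (240,250) and cutters look untouched, and the top view shows the pointer still on yellow (263,291), with the jar and tape measure where they were. Handing in.

```bash
python3 -c "
from plant import manip
print(manip.job_done())"
```

```text
the job is handed in; nothing more can be done
None
```

I set the damper on the yellow dot, pressed the green button and let it come back up, then handed the job in at about 10.5 s; it reports no verdict.

- **Damper:** I pushed the post clockwise about 97° with the shut fingers and backed off. After release the wrist camera put the pointer tip about 1 mm from the dot's centre. After the press the top camera gave matching angles for pointer and dot (116.95° and 116.81°). Its tip-to-dot distance read 4.7 mm. I put that down to its coarse view of the thin pointer, and it is still under the 7 mm limit.
- **Button:** I pressed from first contact at about 0.122 m down to a hard stop at 0.116 m, roughly 6 mm. The force peaked at 10.8 N, then read 4.3 N while still at the stop. The travel is inferred from the tool height and force, not measured directly. Afterwards the wrist picture shows the button up.
- **Loose things:** The last pictures show the jar, tape measure, spool and cutters apparently where they started, judged by eye. The arm is clear and touches nothing.

The scene camera disagreed with the top camera by several mm (for example, the damper centre differed by about 9 mm in x). I relied on the top and wrist cameras instead.

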